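# Break the seal of a dry box lid and hold it ajar

## Robot

A 6-joint arm with a two-finger parallel gripper is mounted at the origin on a cart in front of the work surface, level with it; the furniture and walls round the work are solid. World frame = base frame: x ahead of the robot, y to its left, z up, the work surface at z = 0. Lengths are in m, angles in rad, forces in N, time in s.
With the tool pointing down it reaches from about 0.3 to 0.775 m from the base axis. Payload 14.6 kg.
Tool frame: the origin (TCP) lies on the centre line of the jaws, within the pads' length; the fingertips stand ctrl.tcp_to_tips ahead of it and the grasp point (between the pads) lies 2 mm behind it (ctrl.tcp_to_tips is the distance from the TCP to the fingertips, in m); z points along the fingers, y is the line along which they close (so a half turn about z gives the same grasp; the last joint's range is limited). The gripper opens to 94 mm and grips with 3 to 60 N. Pads are 16 mm wide; open, the fingers measure 119 mm over their backs; the gripper's body (75 mm by 177 mm) begins 78 mm behind the grasp point.
Start: joints at [1.205, 0.3, 1.521, -0, 1.321, -0.067], TCP at [0.162, 0.526, 0.222] pointing down, gripper open.
Joint ranges: [-3.03, 3.03], [-0.79, 2.21], [0.23, 2.52], [-1.04, 4.18], [0, 3.07], [-2.55, 2.55]. Speed limits (rad/s): [2.22, 2.22, 2.57, 3.14, 3.14, 3.14].

## Interface

Orientations are given as [roll, pitch, yaw] about the fixed x, y, z axes, in that order (R = Rz(yaw) Ry(pitch) Rx(roll)).
In Python, from station import telemetry, viewer, hand_in, ctrl gives the robot as it stands.
- The arm moves only by the tool step_arm, never from a script. Its argument "plan" is a list of rows, each an object of numbers: "dx", "dy", "dz": the shift along the tool's x, y, z scaled (see below); "rx", "ry", "rz": the turn, a rotation vector about the tool's x, y, z scaled (see below); "claw": the closure, from 0 (fully open) to 1 (shut). In form: [{"dx": .., "dy": .., "dz": .., "rx": .., "ry": .., "rz": .., "claw": ..}, ...]. A call has 1 to 10 rows; each row shifts and turns the commanded pose from where the row before left it, along the tool's axes as they then stand; what a row does not reach is not made up. The controller multiplies each number of a shift by 0.1 m and each number of a turn by 90 degrees. A row lasts 1/10 s, in which the tool goes at most 50 mm and 8.59 degrees, less where a joint would pass 70% of its speed; a pose out of reach is approached as far as the arm can. A call with a number of a shift or a turn outside -1 to 1 is refused whole. A call with a gripper value outside its range is refused whole. The fingers move at their own pace and stop on an object; "grip_force" is the grip in N (left out, the last holds). Time passes only in rows, so rows that do not move let the fingers close. It gives the time, the measured TCP pose, the force, the opening and the grip force at its end, in the units of the state.
- telemetry.get_obs(): the state, without advancing time (a new reading comes with each control period).
- viewer.camera(name): name is "side" or "top"; returns a dict with "img" (480x640x3 uint8, red, green, blue), "z_map" (480x640 float32, m along the optical axis (not along the pixel's ray), 0 where there is no reading), "fx", "fy", "cx", "cy" (pixels), "R" (3x3) and "t" (3): a world point X has camera coordinates R X + t. Camera axes: x right, y down, z forward; pixel columns grow to the right and rows downward; lengths in m; the calibration is good to about 2 mm. A picture is of the moment at which its call begins.
- hand_in(): hands the job in; it is judged then, once.
Trained networks look in a picture, given as the dict that the camera call returned (one of the last four; its "shot" number tells which), for a name from the list of things; names that differ only in an ending like _2 or _b are one class to them, and where a whole thing is asked for, a point or a joint stands for the part that bears it (a point fixed in the world has none). Each returns a list of dicts, best first, with "score" (0 to 1); they miss things now and then, are a little off and sometimes report something else, mostly with a low value. They report only what shows in the picture. A call takes as long as a camera call. They do not tell look-alikes from the thing itself.
- viewer.recognise(target, picture): "rect" ([left, top, right, bottom] in pixels, round what is visible of it).
The state is a dict: "time_s": time; "qpos": joint angles; "joint_vel": joint speeds; "tau": joint torques, N m; "ee_pos": TCP position; "eef_rot": TCP orientation; "force": force on the tool from outside, world axes, zero at the start; "moment": the same for the moment, N m; "grip_width": finger opening in m; "grip_force": force on a finger pad.
Only numpy, scipy, OpenCV 4.12 (cv2) and the standard library are available. Lean on these libraries where they do the work, as an engineer would, in place of code of your own. Each camera call takes 0.05 s, during which the arm holds its last target. There are 200 camera calls.

## Task

First press the loose cover plate of the desiccant well, on the right of the grey dry box, down until it lies level and fully down on its seat. Then pull the tightly sealed lid straight up by its bar handle until it breaks free of its gasket and sprung catches, without flinging it up, and hold it slightly open: level above its opening, clear of the box all round, with a gap of about 25 mm under it. Leave the things around the box where they stand, and finish while still holding the lid there: do not put it down or let go.

Things in the scene. Friction and masses are not known exactly. Their poses are not given: they have to be found in the camera images.
- dry_box: grey metal dry box, 150 (x) x 200 (y) mm, 71 mm high, fixed to the worktop; origin: centre of its underside; z up, front faces -x, +y is its left. Left part (y -30 to 100 mm): chamber under the lid, a dark roller catch at the middle of its front and back edges (top at z = 84 mm). Right part: desiccant well, open recess 100 (x) x 61 (y) mm, 13 mm deep below its rim at z = 70 mm
- well_seat (a point): centre of the flat floor (seat) of the well recess, 57 mm above the worktop, at (0, -65.5, 57) mm in the dry box frame, with the same axes
- well_cover: loose dark steel plate in the well, 96 (x) x 57 (y) x 5 mm, with a round press pad (30 mm diameter, 8 mm high) in the middle of its top; origin: centre of underside, z up. Starts 4 to 12 mm proud of the seat, often slanted, on two stiff rubber feet 34 mm either side of the middle along x; each sinks and stays down under about 3 N. Seated, its pad is level with the well's rim (z = 70 mm)
- cover_near (a point): point on the underside of the cover plate, 45 mm from its centre towards its near end (-x)
- cover_far (a point): point on the underside of the cover plate, 45 mm from its centre towards its far end (+x)
- lid_seat (a point): centre of the gasket's top, where the closed lid's underside centre is, at (0, 35, 68) mm in the dry box frame, with the same axes
- lid: loose aluminium lid plate, 132 (x) x 112 (y) x 4 mm, about 0.3 kg; origin: centre of its underside, z up, axes along the dry box's. Two sprung rollers (front and back middle) grip over its edge: a straight pull on the handle needs about 13 to 18 N at first, falling to the lid's weight once it has risen 9 mm; they spring back, and the lid is clear above them when raised over 14 mm
- lid_handle (a point): middle of the lid's dark bridge handle: a round horizontal bar of 12 mm diameter along the lid's x axis, 72 mm between the middles of its two posts, 36 mm above the lid's underside (26 mm of free height between bar and lid). At the start it is 104 mm above the worktop
- spool: bystander: white thread spool standing upright, 33 mm diameter x 55 mm, by the left side of the dry box; origin at the centre of its underside
- spool_b: bystander: blue thread spool on wooden flanges, standing upright, 33 mm diameter x 55 mm, by the left side of the dry box; origin at the centre of its underside
- die_tall: bystander: plain steel setting die standing upright, 22 mm diameter x 45 mm, by the right side of the dry box; origin at the centre of its underside
- die_short: bystander: plain steel setting die standing upright, 22 mm diameter x 30 mm, by the right side of the dry box; origin at the centre of its underside
- bobbin: bystander: small metal bobbin lying flat, 21 mm diameter x 11 mm, by the left of the dry box, towards its rear; origin at the centre of its underside
- dish: bystander: round steel dish of snaps, 68 mm diameter x 19 mm, left of the dry box; origin at the centre of its underside
Not all that is in view belongs to the job. Leave any turquoise or yellow look-alike of the well_cover alone.

How it is judged:
By the outcome, as a careful person would: the job done as asked, in the order asked, and still so for the second after the job is handed in, while the arm keeps its last pose, push and grip.
It also fails if it takes over 42 s, if anything falls off the work surface, if the arm or the gripper's body presses on something with over 40 N, if the wrist force passes 120 N, or if a joint passes its speed limit or range.

## Working session

There is one attempt and no reset: what is moved stays moved. The work goes in short steps, Python scripts to look and compute and a tool call to move; the robot and the scene stay as the last step left them, time stands still between calls to the robot, and variables do not carry over. Pictures are saved under pics/ and viewed, at most 10 in all, crops included, and the job is handed in when it is done.

Besides the shell and the picture viewer there is one more tool, called as name(argument=value, ...) on one line, values as JSON. step_arm: Moves the arm, as the interface text tells. Shifts and turns lie within -1 to 1; 1 stands for 0.1 m of shift or 90 degrees of turn. Its arguments: {"type":"object","properties":{"plan":{"type":"array"},"grip_force":{"type":"number"}},"required":["plan"]}

```bash
mkdir -p pics; ls; cat > h.py <<'E'
import numpy as np, cv2
from station import telemetry, viewer, ctrl
def pts(p):
    z=p["z_map"];v,u=np.mgrid[:480,:640]
    c=np.stack([(u-p["cx"])/p["fx"]*z,(v-p["cy"])/p["fy"]*z,z],-1)
    w=(c-p["t"])@p["R"]
    w[z==0]=np.nan
    return w
def save(p,n,crop=None,k=1):
    i=p["img"][:,:,::-1]
    if crop: l,t,r,b=crop;i=i[t:b,l:r]
    cv2.imwrite("pics/"+n,cv2.resize(i,None,fx=k,fy=k,interpolation=cv2.INTER_CUBIC))
E
python3 - <<'E'
from h import *
print(ctrl.tcp_to_tips, telemetry.get_obs())
for n in ["top","side"]:
    p=viewer.camera(n);save(p,n+"0.png")
    w=pts(p); np.savez("%s0.npz"%n,w=w,img=p["img"],**{k:p[k] for k in["fx","fy","cx","cy","R","t"]})
    for t in ["dry_box","well_cover","lid","lid_handle","die_tall","die_short","spool","dish","bobbin"]:
        for d in viewer.recognise(t,p)[:3]:
            l,tt,r,b=[int(x) for x in d["rect"]]
            c=w[(tt+b)//2,(l+r)//2]
            print(n,t,round(d["score"],2),[l,tt,r,b],c.round(3))
E
```

```text
pics
0.017 {'time_s': 0.0, 'qpos': array([ 1.20542157e+00,  3.00456642e-01,  1.52158571e+00,  3.65117907e-06,
        1.32068997e+00, -6.65980702e-02]), 'joint_vel': array([-0.00078251,  0.00211963, -0.0007846 , -0.00106105,  0.00170014,
        0.00013035]), 'tau': array([-1.64157915e-03, -5.31801724e+01, -3.52733588e+01,  7.07681640e-02,
        2.44228105e-02, -9.91807929e-05]), 'ee_pos': array([0.16180721, 0.52540596, 0.22189229]), 'eef_rot': array([-3.14045575e+00, -7.93723599e-05,  2.84281502e+00]), 'force': array([ 0.11204536, -1.47798684, -0.94770144]), 'moment': array([-0.00549969, -0.05293949,  0.01896861]), 'grip_force': 0.0, 'grip_width': 0.09408807386504607}
top dry_box 0.64 [261, 180, 376, 273] [0.588 0.201 0.07 ]
top well_cover 0.95 [429, 197, 481, 233] [ 0.624 -0.077  0.011]
top well_cover 0.84 [336, 193, 371, 251] [0.595 0.136 0.079]
top well_cover 0.73 [298, 323, 352, 362] [0.369 0.185 0.012]
top lid 0.91 [269, 193, 335, 264] [0.578 0.231 0.107]
top lid 0.17 [383, 207, 393, 222] [0.622 0.06  0.023]
top lid_handle 0.65 [268, 191, 335, 269] [0.574 0.233 0.109]
top lid
[... 224 characters left out ...]
 dish 0.24 [337, 196, 372, 251] [0.594 0.134 0.077]
top bobbin 0.54 [245, 207, 256, 215] [0.628 0.338 0.013]
side dry_box 0.57 [254, 215, 342, 295] [0.56  0.265 0.073]
side well_cover 0.91 [322, 203, 355, 225] [ 0.625 -0.063  0.009]
side well_cover 0.83 [365, 275, 407, 301] [0.375 0.202 0.006]
side well_cover 0.78 [289, 217, 332, 237] [0.596 0.149 0.077]
side lid 0.9 [258, 228, 324, 266] [0.591 0.243 0.072]
side lid_handle 0.95 [256, 229, 325, 264] [0.595 0.241 0.073]
side spool 0.83 [282, 281, 300, 310] [0.52  0.36  0.042]
side spool 0.69 [259, 272, 279, 301] [0.575 0.359 0.045]
side dish 0.88 [322, 343, 356, 375] [0.372 0.439 0.005]
side bobbin 0.63 [251, 285, 258, 292] [0.628 0.342 0.01 ]
```

View pics/top0.png

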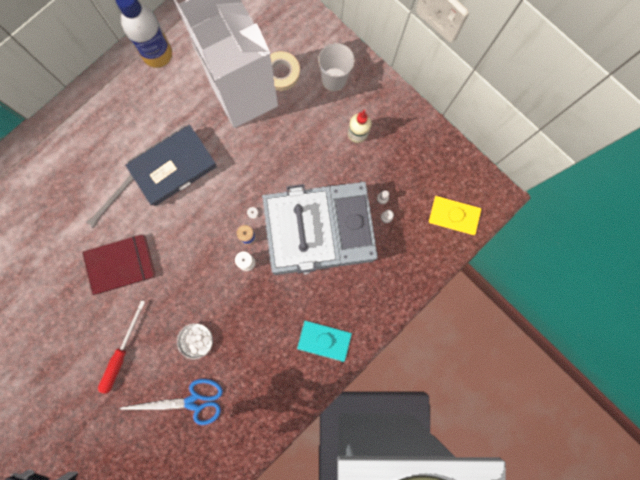

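```bash
python3 - <<'E'
from h import *
d=np.load("top0.npz");i=d["img"][160:300,220:420,::-1]
cv2.imwrite("pics/top0c.png",cv2.resize(i,None,fx=4,fy=4,interpolation=cv2.INTER_CUBIC))
E
```

```text
(no output)
```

View pics/top0c.png

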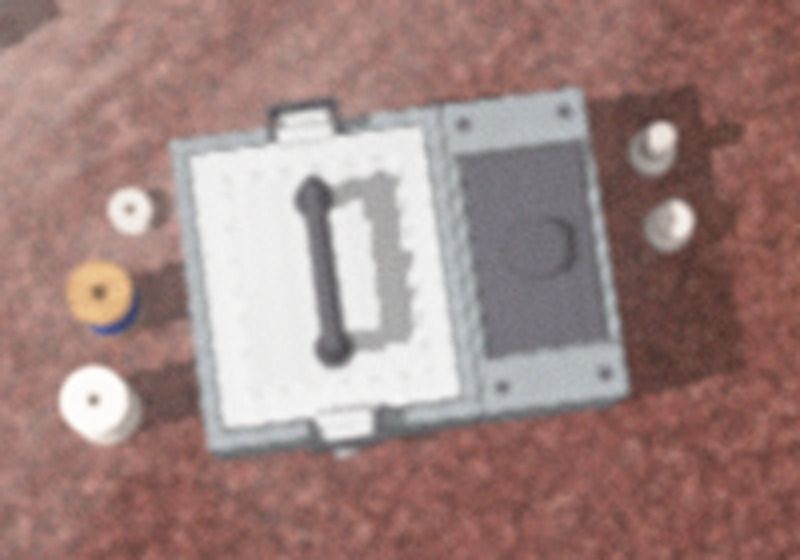

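The top view shows three plates: a dark one in the box's well at px (354,222), a yellow one at (455,215) and a turquoise one at (325,341). Only the dark plate sits in the dry box's well; the other two are look-alikes lying on the worktop. The enlarged crop confirms this, with the pad at about (355,222) and the handle bar running from (298,208) to (303,247). Next I'll measure the poses from depth.

```bash
python3 - <<'E'
from h import *
for n in ["top","side"]:
    d=np.load(n+"0.npz");w=d["w"];img=d["img"].astype(int)
    P=w.reshape(-1,3);C=img.reshape(-1,3)
    near=(abs(P[:,0]-.585)<.15)&(P[:,1]>.08)&(P[:,1]<.31)
    m=near&(P[:,2]>.055)&(P[:,2]<.12)
    q=P[m]; 
    r=cv2.minAreaRect((q[:,:2]*1000).astype(np.float32));print(n,"all>55mm",r)
    h=near&(P[:,2]>.095)&(P[:,2]<.12)&(C.max(1)<130);H=P[h]
    c=H.mean(0);u=np.linalg.svd(H[:,:2]-c[:2])[2][0];s=(H[:,:2]-c[:2])@u
    print("handle",len(H),c.round(4),np.degrees(np.arctan(u[1]/u[0])),s.min(),s.max(),(c[:2]+u*(s.min()+s.max())/2).round(4))
    # plane levels: histogram
    print(np.histogram(q[:,2],bins=np.arange(.055,.116,.003))[0])
E
```

```text
top all>55mm ((588.9373779296875, 198.8154296875), (166.30613708496094, 200.1657257080078), 8.307281494140625)
handle 196 [0.5823 0.2336 0.1074] 8.188314587578724 -0.039216640049054965 0.04020609578828528 [0.5819 0.2336]
[  80   42  193  748 2460 3095  980  245  130   71    4    0    1    4
    1   12   65  158   51    0]
side all>55mm ((590.7530517578125, 203.7357635498047), (166.93499755859375, 204.9355010986328), 8.60109806060791)
handle 207 [0.5834 0.2404 0.1058] 8.260788112719892 -0.04315435413758475 0.04000062757911829 [0.585  0.2407]
[  94   95   92  168  441 1144  815  126  115   73   14   12   12   13
   11   32   39   67   49    1]
```

View pics/side0.png

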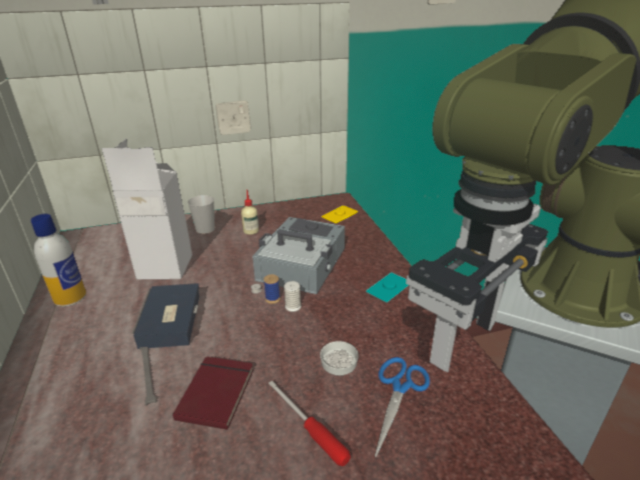

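The side view agrees: the box is at (300,250), the spools and bobbin are on its left, and the arm is clear of it. Next I'll get the cover's tilt and refine the box yaw and centre.

```bash
cat >> h.py <<'E'
YAW=np.radians(8.2)
def box(P,c=(.589,.199)):
    x,y=P[...,0]-c[0],P[...,1]-c[1];C,S=np.cos(YAW),np.sin(YAW)
    return np.stack([C*x+S*y,-S*x+C*y,P[...,2]],-1)
def world(b,c=(.589,.199)):
    C,S=np.cos(YAW),np.sin(YAW);return np.array([c[0]+C*b[0]-S*b[1],c[1]+S*b[0]+C*b[1]])
from scipy.spatial.transform import Rotation as Ro
def togo(x,y,z,yawdeg):
    o=telemetry.get_obs();R=Ro.from_euler("xyz",o["eef_rot"]);T=Ro.from_euler("xyz",[np.pi,0,np.radians(yawdeg)])
    print("t",round(o["time_s"],2),"pos",o["ee_pos"].round(4),"F",o["force"].round(1),"M",o["moment"].round(2),"w",round(o["grip_width"],4))
    print("shift(tool,/0.1)",(R.inv().apply(np.array([x,y,z])-o["ee_pos"])/.1).round(3),"turn(/90)",((R.inv()*T).as_rotvec(degrees=True)/90).round(3))
E
python3 - <<'E'
from h import *
for n in ["top","side"]:
    d=np.load(n+"0.npz");w=d["w"];img=d["img"].astype(int)
    P=box(w).reshape(-1,3)*1000;C=img.reshape(-1,3);br=C.mean(1)
    m=(abs(P[:,0])<44)&(abs(P[:,1]+65.5)<26)&(P[:,2]>50)&(P[:,2]<90)&(br<120)
    q=P[m];print(n,"cover",len(q))
    pl=np.hypot(q[:,0],q[:,1]+65.5)>20
    A=np.c_[q[pl][:,0],q[pl][:,1]+65.5,np.ones(pl.sum())];print(" plate plane",np.linalg.lstsq(A,q[pl][:,2],rcond=None)[0].round(3),"pad z",np.median(q[~pl&(np.hypot(q[:,0],q[:,1]+65.5)<11)][:,2]))
    for a,b,l in[(62,74,"far rim"),(-74,-62,"near rim")]:
        k=(P[:,0]>a)&(P[:,0]<b)&(abs(P[:,1]+65.5)<28)&(P[:,2]>55)&(P[:,2]<90);print(" ",l,np.median(P[k][:,2]))
    k=(abs(P[:,0])<50)&(abs(P[:,1]-70)<20)&(P[:,2]>55)&(P[:,2]<90);print("  lid top",np.median(P[k][:,2]))
    # dark extents of cover & light-lid extents
    m=(abs(P[:,0])<70)&(P[:,1]<-20)&(P[:,1]>-105)&(P[:,2]>50)&(P[:,2]<90)&(br<115)
    print("  dark ext",np.percentile(P[m],[1,50,99],axis=0)[:,:2].round(0).tolist())
    m=(abs(P[:,0])<90)&(P[:,1]<110)&(P[:,1]>-40)&(P[:,2]>60)&(P[:,2]<90)&(br>210)
    r=cv2.minAreaRect(P[m][:,:2].astype(np.float32));print("  white",r)
E
```

```text
top cover 842
 plate plane [ 0.102  0.    68.892] pad z 76.86838980265051
  far rim 68.82550669772642
  near rim 68.96111149401796
  lid top 71.49741520862207
  dark ext [[-47.0, -100.0], [-0.0, -80.0], [46.0, -38.0]]
  white ((-0.62945556640625, 36.28449249267578), (111.75727081298828, 154.7694091796875), 89.9635009765625)
side cover 387
 plate plane [9.9000e-02 2.0000e-03 7.0143e+01] pad z 77.88602252750299
  far rim 70.15336657679362
  near rim 69.46630863087218
  lid top 73.28666158815591
  dark ext [[-63.0, -96.0], [0.0, -56.0], [66.0, -29.0]]
  white ((0.0, 0.0), (0.0, 0.0), 0.0)
```

```bash
python3 - <<'E'
from h import *
c=world((0,-65.5e-3));h=world((0,.035));print(c,h)
togo(c[0],c[1],.125,188.2)
E
```

```text
[0.5983422  0.13416966] [0.58400799 0.23364217]
t 1.0 pos [0.1619 0.5256 0.2225] F [-0.7 -0.   0.8] M [-0.05 -0.03  0.05] w 0.0943
shift(tool,/0.1) [-5.323 -2.456  0.974] turn(/90) [ 0.    -0.    -0.281]
```

step_arm(plan=[{"rz":-0.094,"claw":1},{"rz":-0.094,"claw":1},{"rz":-0.093,"claw":1},{"dx":-0.27,"dy":-0.32,"claw":1},{"dx":-0.27,"dy":-0.32,"claw":1},{"dx":-0.27,"dy":-0.32,"claw":1},{"dx":-0.27,"dy":-0.32,"claw":1},{"dx":-0.27,"dy":-0.32,"claw":1},{"dx":-0.27,"dy":-0.32,"claw":1},{"dx":-0.27,"dy":-0.32,"claw":1}], grip_force=20)

```text
$.plan[0]: bad value
```

```bash
python3 -c "
from h import *
togo(.5983,.1342,.125,188.2)"
```

```text
t 1.0 pos [0.1619 0.5256 0.2225] F [-0.7 -0.   0.8] M [-0.05 -0.03  0.05] w 0.0943
shift(tool,/0.1) [-5.323 -2.456  0.974] turn(/90) [ 0.    -0.    -0.281]
```

step_arm(plan=[{"dx":0,"dy":0,"dz":0,"rx":0,"ry":0,"rz":-0.094,"claw":1},{"dx":0,"dy":0,"dz":0,"rx":0,"ry":0,"rz":-0.094,"claw":1},{"dx":0,"dy":0,"dz":0,"rx":0,"ry":0,"rz":-0.093,"claw":1},{"dx":-0.27,"dy":-0.32,"dz":0,"rx":0,"ry":0,"rz":0,"claw":1},{"dx":-0.27,"dy":-0.32,"dz":0,"rx":0,"ry":0,"rz":0,"claw":1},{"dx":-0.27,"dy":-0.32,"dz":0,"rx":0,"ry":0,"rz":0,"claw":1},{"dx":-0.27,"dy":-0.32,"dz":0,"rx":0,"ry":0,"rz":0,"claw":1},{"dx":-0.27,"dy":-0.32,"dz":0,"rx":0,"ry":0,"rz":0,"claw":1},{"dx":-0.27,"dy":-0.32,"dz":0,"rx":0,"ry":0,"rz":0,"claw":1},{"dx":-0.27,"dy":-0.32,"dz":0,"rx":0,"ry":0,"rz":0,"claw":1}], grip_force=20)

```text
time_s: 2.0
ee_pos: [0.3819, 0.3294, 0.2226]
eef_rot: [3.141, 0.0, -2.999]
force: [0.4, -0.2, 0.1]
grip_width: 0.0175
grip_force: 0.0
```

```bash
python3 -c "
from h import *
togo(.5983,.1342,.125,188.2)"
```

```text
t 2.0 pos [0.3819 0.3294 0.2226] F [ 0.4 -0.2  0.1] M [0.   0.04 0.03] w 0.0175
shift(tool,/0.1) [-1.864 -2.24   0.977] turn(/90) [ 0.  0. -0.]
```

step_arm(plan=[{"dx":-0.266,"dy":-0.32,"dz":0,"rx":0,"ry":0,"rz":0,"claw":1},{"dx":-0.266,"dy":-0.32,"dz":0,"rx":0,"ry":0,"rz":0,"claw":1},{"dx":-0.266,"dy":-0.32,"dz":0,"rx":0,"ry":0,"rz":0,"claw":1},{"dx":-0.266,"dy":-0.32,"dz":0,"rx":0,"ry":0,"rz":0,"claw":1},{"dx":-0.266,"dy":-0.32,"dz":0,"rx":0,"ry":0,"rz":0,"claw":1},{"dx":-0.266,"dy":-0.32,"dz":0.2,"rx":0,"ry":0,"rz":0,"claw":1},{"dx":-0.266,"dy":-0.32,"dz":0.25,"rx":0,"ry":0,"rz":0,"claw":1},{"dx":0,"dy":0,"dz":0.3,"rx":0,"ry":0,"rz":0,"claw":1},{"dx":0,"dy":0,"dz":0.22,"rx":0,"ry":0,"rz":0,"claw":1},{"dx":0,"dy":0,"dz":0,"rx":0,"ry":0,"rz":0,"claw":1}])

```text
time_s: 3.0
ee_pos: [0.5957, 0.135, 0.1223]
eef_rot: [-3.142, -0.005, -2.999]
force: [0.1, 0.1, -0.0]
grip_width: 0.0002
grip_force: 0.0
```

```bash
python3 -c "
from h import *
togo(.5983,.1342,.095,188.2)
p=viewer.camera('top');save(p,'top1.png',(240,160,400,280),4)
p=viewer.camera('side');save(p,'side1.png',(220,180,380,300),4)
a=cv2.imread('pics/top1.png');b=cv2.imread('pics/side1.png')
cv2.imwrite('pics/both1.png',cv2.resize(np.vstack([a,b]),(0,0),fx=.62,fy=.62))"
```

```text
t 3.0 pos [0.5957 0.135  0.1223] F [ 0.1  0.1 -0. ] M [0.04 0.02 0.06] w 0.0002
shift(tool,/0.1) [-0.026 -0.012  0.273] turn(/90) [-0.    -0.003 -0.001]
```

View pics/both1.png

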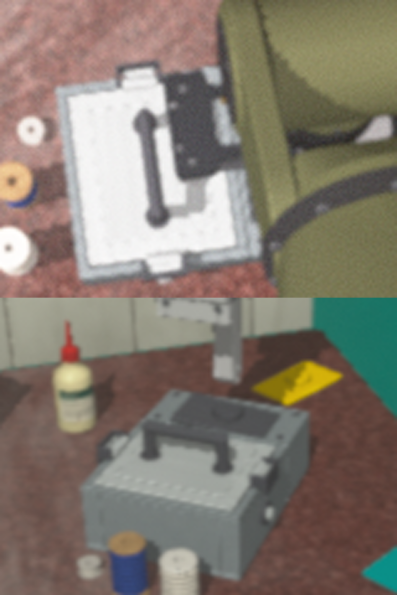

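Seen from the side, the closed fingertips at crop px (228,370) are straight above the pad at (232,410). The lid, spools and bobbin haven't moved. I'll lower the fingers onto the pad.

step_arm(plan=[{"dx":-0.025,"dy":-0.01,"dz":0.07,"rx":0,"ry":0,"rz":0,"claw":1},{"dx":0,"dy":0,"dz":0.07,"rx":0,"ry":0,"rz":0,"claw":1},{"dx":0,"dy":0,"dz":0.06,"rx":0,"ry":0,"rz":0,"claw":1},{"dx":0,"dy":0,"dz":0.02,"rx":0,"ry":0,"rz":0,"claw":1},{"dx":0,"dy":0,"dz":0.02,"rx":0,"ry":0,"rz":0,"claw":1},{"dx":0,"dy":0,"dz":0.02,"rx":0,"ry":0,"rz":0,"claw":1},{"dx":0,"dy":0,"dz":0.02,"rx":0,"ry":0,"rz":0,"claw":1},{"dx":0,"dy":0,"dz":0,"rx":0,"ry":0,"rz":0,"claw":1}])

```text
time_s: 3.9
ee_pos: [0.5995, 0.1348, 0.0973]
eef_rot: [-3.142, -0.0, -2.999]
force: [0.2, -0.5, 0.6]
grip_width: 0.0003
grip_force: 0.0
```

```bash
python3 -c "
from h import *
togo(.5983,.1342,.087,188.2)"
```

```text
t 3.9 pos [0.5995 0.1348 0.0973] F [ 0.2 -0.5  0.6] M [0.06 0.02 0.03] w 0.0003
shift(tool,/0.1) [ 0.013 -0.005  0.103] turn(/90) [-0. -0. -0.]
```

step_arm(plan=[{"dx":0,"dy":0,"dz":0.01,"rx":0,"ry":0,"rz":0,"claw":1},{"dx":0,"dy":0,"dz":0.01,"rx":0,"ry":0,"rz":0,"claw":1},{"dx":0,"dy":0,"dz":0.01,"rx":0,"ry":0,"rz":0,"claw":1},{"dx":0,"dy":0,"dz":0.01,"rx":0,"ry":0,"rz":0,"claw":1},{"dx":0,"dy":0,"dz":0.01,"rx":0,"ry":0,"rz":0,"claw":1},{"dx":0,"dy":0,"dz":0,"rx":0,"ry":0,"rz":0,"claw":1}])

```text
time_s: 4.5
ee_pos: [0.5999, 0.1349, 0.0926]
eef_rot: [-3.142, 0.001, -2.999]
force: [2.9, 0.3, 4.8]
grip_width: 0.0006
grip_force: 2.0
```

step_arm(plan=[{"dx":0,"dy":0,"dz":0.01,"rx":0,"ry":0,"rz":0,"claw":1},{"dx":0,"dy":0,"dz":0.01,"rx":0,"ry":0,"rz":0,"claw":1},{"dx":0,"dy":0,"dz":0.01,"rx":0,"ry":0,"rz":0,"claw":1},{"dx":0,"dy":0,"dz":0.01,"rx":0,"ry":0,"rz":0,"claw":1},{"dx":0,"dy":0,"dz":0,"rx":0,"ry":0,"rz":0,"claw":1}])

```text
time_s: 5.0
ee_pos: [0.5995, 0.1348, 0.0882]
eef_rot: [-3.142, -0.0, -2.999]
force: [2.0, -0.0, 4.0]
grip_width: 0.0007
grip_force: 1.7
```

step_arm(plan=[{"dx":0,"dy":0,"dz":0.01,"rx":0,"ry":0,"rz":0,"claw":1},{"dx":0,"dy":0,"dz":0.01,"rx":0,"ry":0,"rz":0,"claw":1},{"dx":0,"dy":0,"dz":0,"rx":0,"ry":0,"rz":0,"claw":1}])

```text
time_s: 5.3
ee_pos: [0.5997, 0.1349, 0.0872]
eef_rot: [-3.142, 0.0, -2.999]
force: [-1.5, -0.4, 12.6]
grip_width: 0.0005
grip_force: 6.3
```

step_arm(plan=[{"dx":0,"dy":0,"dz":0.01,"rx":0,"ry":0,"rz":0,"claw":1},{"dx":0,"dy":0,"dz":0,"rx":0,"ry":0,"rz":0,"claw":1}])

```text
time_s: 5.5
ee_pos: [0.5997, 0.1349, 0.0872]
eef_rot: [-3.142, 0.001, -2.999]
force: [-4.7, -1.4, 21.2]
grip_width: 0.0005
grip_force: 10.7
```

step_arm(plan=[{"dx":0,"dy":0,"dz":-0.05,"rx":0,"ry":0,"rz":0,"claw":1},{"dx":0,"dy":0,"dz":-0.25,"rx":0,"ry":0,"rz":0,"claw":1},{"dx":0,"dy":0,"dz":-0.3,"rx":0,"ry":0,"rz":0,"claw":0.4},{"dx":0.01,"dy":0.3,"dz":-0.2,"rx":0,"ry":0,"rz":0,"claw":0.4},{"dx":0,"dy":0.3,"dz":0,"rx":0,"ry":0,"rz":0,"claw":0.4},{"dx":0,"dy":0.4,"dz":0,"rx":0,"ry":0,"rz":0,"claw":0.4},{"dx":0,"dy":0,"dz":0,"rx":0,"ry":0,"rz":0,"claw":0.4},{"dx":0,"dy":0,"dz":0,"rx":0,"ry":0,"rz":0,"claw":0.4}])

```text
time_s: 6.3
ee_pos: [0.5836, 0.234, 0.1645]
eef_rot: [-3.141, -0.002, -2.997]
force: [0.2, -0.7, 0.6]
grip_width: 0.0449
grip_force: 0.0
```

```bash
cat > cov.py <<'E'
from h import *
import sys
togo(.584,.2336,.106,188.2)
ps={n:viewer.camera(n) for n in("top","side")}
for n,p in ps.items():
    P=box(pts(p)).reshape(-1,3)*1000;br=p["img"].astype(int).reshape(-1,3).mean(1)
    if n=="side":
        s=.4; P=P
    m=(abs(P[:,0])<44)&(abs(P[:,1]+65.5)<26)&(P[:,2]>50)&(P[:,2]<90)&(br<130)
    q=P[m];d=np.hypot(q[:,0],q[:,1]+65.5);pl=(d>20);A=np.c_[q[pl][:,0],q[pl][:,1]+65.5,np.ones(pl.sum())]
    if pl.sum()>30: print(n,pl.sum(),"plate",np.linalg.lstsq(A,q[pl][:,2],rcond=None)[0].round(3),"pad",np.median(q[d<11][:,2]))
save(ps["top"],"a.png",(240,160,400,280),4);save(ps["side"],"b.png",(220,180,380,300),4)
cv2.imwrite("pics/"+sys.argv[1],cv2.resize(np.vstack([cv2.imread("pics/a.png"),cv2.imread("pics/b.png")]),(0,0),fx=.62,fy=.62))
E
python3 cov.py both2.png
```

```text
t 6.3 pos [0.5836 0.234  0.1645] F [ 0.2 -0.7  0.6] M [ 0.01 -0.02  0.03] w 0.0449
shift(tool,/0.1) [-0.005 -0.004  0.585] turn(/90) [-0.    -0.001  0.001]
side 225 plate [-1.0000e-03 -4.5000e-02  6.2681e+01] pad 70.38156411636376
```

View pics/both2.png

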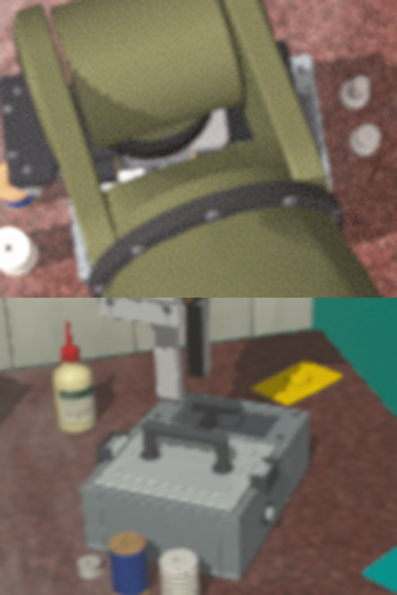

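The cover now lies level and down: plate top at 62.7 mm, pad at 70.4 mm, no slope along x, and a firm stop at 21 N. In the side view the open fingers straddle the handle line at crop px (150-225,430-460). I'll lower over the bar and close gently first.

step_arm(plan=[{"dx":0,"dy":0,"dz":0.15,"rx":0,"ry":0,"rz":0,"claw":0.4},{"dx":0,"dy":0,"dz":0.15,"rx":0,"ry":0,"rz":0,"claw":0.4},{"dx":0,"dy":0,"dz":0.15,"rx":0,"ry":0,"rz":0,"claw":0.4},{"dx":0,"dy":0,"dz":0.1,"rx":0,"ry":0,"rz":0,"claw":0.4},{"dx":0,"dy":0,"dz":0.07,"rx":0,"ry":0,"rz":0,"claw":0.4},{"dx":0,"dy":0,"dz":0,"rx":0,"ry":0,"rz":0,"claw":0.4},{"dx":0,"dy":0,"dz":0,"rx":0,"ry":0,"rz":0,"claw":0.4}])

```text
time_s: 7.1
ee_pos: [0.5846, 0.2338, 0.1038]
eef_rot: [3.142, 0.0, -2.999]
force: [-0.2, 0.5, 1.1]
grip_width: 0.0564
grip_force: 0.0
```

step_arm(plan=[{"dx":0,"dy":0,"dz":0,"rx":0,"ry":0,"rz":0,"claw":0.7},{"dx":0,"dy":0,"dz":0,"rx":0,"ry":0,"rz":0,"claw":0.8},{"dx":0,"dy":0,"dz":0,"rx":0,"ry":0,"rz":0,"claw":0.85},{"dx":0,"dy":0,"dz":0,"rx":0,"ry":0,"rz":0,"claw":1},{"dx":0,"dy":0,"dz":0,"rx":0,"ry":0,"rz":0,"claw":1}], grip_force=4)

```text
time_s: 7.6
ee_pos: [0.5844, 0.2337, 0.1035]
eef_rot: [3.142, 0.0, -2.999]
force: [-0.1, 0.2, -0.3]
grip_width: 0.0198
grip_force: 0.0
```

step_arm(plan=[{"dx":0,"dy":0,"dz":0.01,"rx":0,"ry":0,"rz":0,"claw":1},{"dx":0,"dy":0,"dz":0,"rx":0,"ry":0,"rz":0,"claw":1},{"dx":0,"dy":0,"dz":0,"rx":0,"ry":0,"rz":0,"claw":1},{"dx":0,"dy":0,"dz":0,"rx":0,"ry":0,"rz":0,"claw":1}])

```text
time_s: 8.0
ee_pos: [0.5844, 0.2343, 0.1027]
eef_rot: [3.141, 0.001, -2.999]
force: [-0.0, 5.5, 1.3]
grip_width: 0.0119
grip_force: 4.0
```

```bash
python3 -c "
from h import *
togo(.584,.2336,.102,188.2)"
```

```text
t 8.0 pos [0.5844 0.2343 0.1027] F [-0.   5.5  1.3] M [ 1.04  0.04 -0.02] w 0.0119
shift(tool,/0.1) [ 0.005 -0.006  0.007] turn(/90) [ 0.001  0.    -0.   ]
```

The bar pushes the tool towards +y, so I'll shift that way by under 1 mm and recheck.

step_arm(plan=[{"dx":0,"dy":0.008,"dz":0,"rx":0,"ry":0,"rz":0,"claw":1},{"dx":0,"dy":0,"dz":0,"rx":0,"ry":0,"rz":0,"claw":1},{"dx":0,"dy":0,"dz":0,"rx":0,"ry":0,"rz":0,"claw":1}])

```text
time_s: 8.3
ee_pos: [0.5844, 0.2344, 0.1026]
eef_rot: [-3.141, 0.0, -2.999]
force: [-0.7, -0.7, 3.6]
grip_width: 0.0116
grip_force: 4.0
```

```bash
python3 -c "
from h import *
togo(.584,.2336,.102,188.2)"
```

```text
t 8.3 pos [0.5844 0.2344 0.1026] F [-0.7 -0.7  3.6] M [ 0.09 -0.01  0.02] w 0.0116
shift(tool,/0.1) [ 0.005 -0.007  0.006] turn(/90) [-0.  0. -0.]
```

Centred on the bar. Next I'll grip firmly, then pull up slowly in 0.5 mm steps.

step_arm(plan=[{"dx":0,"dy":0,"dz":0,"rx":0,"ry":0,"rz":0,"claw":1},{"dx":0,"dy":0,"dz":0,"rx":0,"ry":0,"rz":0,"claw":1},{"dx":0,"dy":0,"dz":-0.005,"rx":0,"ry":0,"rz":0,"claw":1},{"dx":0,"dy":0,"dz":-0.005,"rx":0,"ry":0,"rz":0,"claw":1},{"dx":0,"dy":0,"dz":-0.005,"rx":0,"ry":0,"rz":0,"claw":1},{"dx":0,"dy":0,"dz":0,"rx":0,"ry":0,"rz":0,"claw":1}], grip_force=58)

```text
time_s: 8.9
ee_pos: [0.5838, 0.2343, 0.1032]
eef_rot: [-3.141, -0.001, -2.999]
force: [-0.3, 0.1, -4.5]
grip_width: 0.0106
grip_force: 58.0
```

```bash
python3 -c "
from h import *
togo(.584,.2336,.102,188.2)"
```

```text
t 8.9 pos [0.5838 0.2343 0.1032] F [-0.3  0.1 -4.5] M [0.   0.02 0.05] w 0.0106
shift(tool,/0.1) [-0.001 -0.008  0.012] turn(/90) [-0.    -0.001 -0.   ]
```

step_arm(plan=[{"dx":0,"dy":0,"dz":-0.005,"rx":0,"ry":0,"rz":0,"claw":1},{"dx":0,"dy":0,"dz":-0.005,"rx":0,"ry":0,"rz":0,"claw":1},{"dx":0,"dy":0,"dz":-0.005,"rx":0,"ry":0,"rz":0,"claw":1},{"dx":0,"dy":0,"dz":-0.005,"rx":0,"ry":0,"rz":0,"claw":1}])

```text
time_s: 9.3
ee_pos: [0.5837, 0.2343, 0.1052]
eef_rot: [-3.141, -0.002, -2.999]
force: [-2.8, -0.7, -9.7]
grip_width: 0.0107
grip_force: 58.0
```

step_arm(plan=[{"dx":0,"dy":0,"dz":-0.005,"rx":0,"ry":0,"rz":0,"claw":1},{"dx":0,"dy":0,"dz":-0.005,"rx":0,"ry":0,"rz":0,"claw":1},{"dx":0,"dy":0,"dz":-0.005,"rx":0,"ry":0,"rz":0,"claw":1},{"dx":0,"dy":0,"dz":-0.005,"rx":0,"ry":0,"rz":0,"claw":1}])

```text
time_s: 9.7
ee_pos: [0.5848, 0.2346, 0.1089]
eef_rot: [3.141, 0.002, -2.999]
force: [-1.4, -1.3, -2.4]
grip_width: 0.0105
grip_force: 58.0
```

step_arm(plan=[{"dx":0,"dy":0,"dz":-0.005,"rx":0,"ry":0,"rz":0,"claw":1},{"dx":0,"dy":0,"dz":-0.005,"rx":0,"ry":0,"rz":0,"claw":1},{"dx":0,"dy":0,"dz":-0.005,"rx":0,"ry":0,"rz":0,"claw":1},{"dx":0,"dy":0,"dz":-0.005,"rx":0,"ry":0,"rz":0,"claw":1}])

```text
time_s: 10.1
ee_pos: [0.5843, 0.2345, 0.11]
eef_rot: [-3.142, 0.0, -2.999]
force: [0.5, -1.1, -3.9]
grip_width: 0.0104
grip_force: 58.0
```

The pull peaked around 10 N and then fell to about the lid's weight sooner than expected, so I'll check for slip or tilt.

```bash
cat > lid.py <<'E'
from h import *
import sys
togo(.584,.2336,.102,188.2)
p=viewer.camera("side");P=box(pts(p)).reshape(-1,3)*1000;br=p["img"].astype(int).reshape(-1,3).mean(1)
m=(abs(P[:,0])<55)&(P[:,1]>42)&(P[:,1]<85)&(P[:,2]>60)&(P[:,2]<115)
q=P[m];
for _ in range(4):
    A=np.c_[q[:,0],q[:,1]-35,np.ones(len(q))];c=np.linalg.lstsq(A,q[:,2],rcond=None)[0];r=abs(A@c-q[:,2]);q=q[r<max(2.5*np.median(r),1.5)]
print("lid top plane",len(q),c.round(4),"deg",np.degrees(c[:2]).round(2))
save(p,sys.argv[1],(220,180,380,300),4)
E
python3 lid.py side3.png
```

```text
t 10.1 pos [0.5843 0.2345 0.11  ] F [ 0.5 -1.1 -3.9] M [-0.13 -0.01  0.05] w 0.0104
shift(tool,/0.1) [ 0.004 -0.008  0.08 ] turn(/90) [-0.  0. -0.]
lid top plane 433 [ 1.8000e-03 -4.9300e-02  8.2264e+01] deg [ 0.1  -2.82]
```

View pics/side3.png

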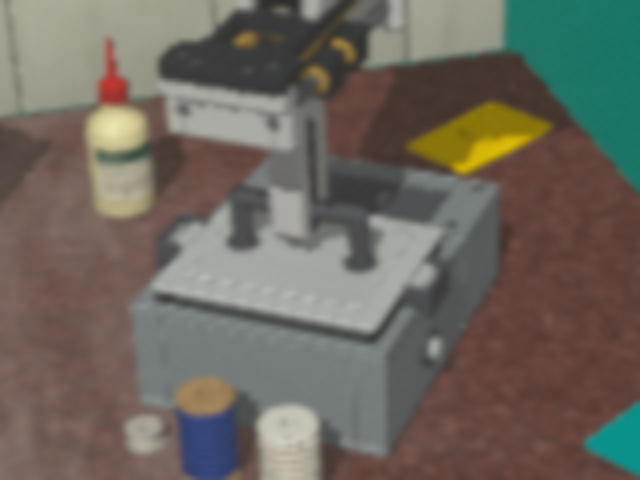

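The lid is up about 8 to 9 mm and held, at crop px (150-440,220-330), with everything around it untouched. I'll compare its slope with the closed-lid reading to see how much of the 2.8° is camera bias.

```bash
python3 - <<'E'
from h import *
P=box(np.load("side0.npz")["w"]).reshape(-1,3)*1000
m=(abs(P[:,0])<55)&(P[:,1]>42)&(P[:,1]<85)&(P[:,2]>60)&(P[:,2]<115);q=P[m]
for _ in range(4):
    A=np.c_[q[:,0],q[:,1]-35,np.ones(len(q))];c=np.linalg.lstsq(A,q[:,2],rcond=None)[0];r=abs(A@c-q[:,2]);q=q[r<max(2.5*np.median(r),1.5)]
print(len(q),c.round(4),np.degrees(c[:2]).round(2))
E
```

```text
457 [ 4.00000e-03 -4.07000e-02  7.47797e+01] [ 0.23 -2.33]
```

step_arm(plan=[{"dx":0,"dy":0,"dz":-0.01,"rx":0,"ry":0,"rz":0,"claw":1},{"dx":0,"dy":0,"dz":-0.01,"rx":0,"ry":0,"rz":0,"claw":1},{"dx":0,"dy":0,"dz":-0.01,"rx":0,"ry":0,"rz":0,"claw":1},{"dx":0,"dy":0,"dz":-0.01,"rx":0,"ry":0,"rz":0,"claw":1},{"dx":0,"dy":0,"dz":-0.01,"rx":0,"ry":0,"rz":0,"claw":1},{"dx":0,"dy":0,"dz":-0.01,"rx":0,"ry":0,"rz":0,"claw":1},{"dx":0,"dy":0,"dz":-0.01,"rx":0,"ry":0,"rz":0,"claw":1},{"dx":0,"dy":0,"dz":-0.01,"rx":0,"ry":0,"rz":0,"claw":1},{"dx":0,"dy":0,"dz":-0.01,"rx":0,"ry":0,"rz":0,"claw":1},{"dx":0,"dy":0,"dz":0,"rx":0,"ry":0,"rz":0,"claw":1}])

```text
time_s: 11.15
ee_pos: [0.5844, 0.2345, 0.1191]
eef_rot: [3.142, 0.0, -2.999]
force: [-0.6, 0.1, -1.4]
grip_width: 0.0105
grip_force: 58.0
```

The closed lid read the same bias (-2.3°), so the lid is level to within about 0.5°. It has risen 7.5 mm, matching the TCP, so nothing slipped. I'll continue up to 25 mm.

step_arm(plan=[{"dx":0,"dy":0,"dz":-0.01,"rx":0,"ry":0,"rz":0,"claw":1},{"dx":0,"dy":0,"dz":-0.01,"rx":0,"ry":0,"rz":0,"claw":1},{"dx":0,"dy":0,"dz":-0.01,"rx":0,"ry":0,"rz":0,"claw":1},{"dx":0,"dy":0,"dz":-0.01,"rx":0,"ry":0,"rz":0,"claw":1},{"dx":0,"dy":0,"dz":-0.01,"rx":0,"ry":0,"rz":0,"claw":1},{"dx":0,"dy":0,"dz":-0.01,"rx":0,"ry":0,"rz":0,"claw":1},{"dx":0,"dy":0,"dz":-0.01,"rx":0,"ry":0,"rz":0,"claw":1},{"dx":0,"dy":0,"dz":-0.015,"rx":0,"ry":0,"rz":0,"claw":1},{"dx":0,"dy":0,"dz":0,"rx":0,"ry":0,"rz":0,"claw":1},{"dx":0,"dy":0,"dz":0,"rx":0,"ry":0,"rz":0,"claw":1}])

```text
time_s: 12.15
ee_pos: [0.5843, 0.2345, 0.1275]
eef_rot: [-3.142, 0.0, -2.999]
force: [-0.3, 0.4, -2.1]
grip_width: 0.0107
grip_force: 58.0
```

```bash
python3 lid.py side4.png; python3 cov.py both4.png
```

```text
t 12.15 pos [0.5843 0.2345 0.1275] F [-0.3  0.4 -2.1] M [ 0.06 -0.01  0.08] w 0.0107
shift(tool,/0.1) [ 0.004 -0.008  0.255] turn(/90) [-0.  0. -0.]
lid top plane 433 [ 3.20000e-03 -5.15000e-02  9.97386e+01] deg [ 0.18 -2.95]
t 12.2 pos [0.5842 0.2345 0.1274] F [ 0.4 -0.4 -2.3] M [ 0.08 -0.   -0.07] w 0.0106
shift(tool,/0.1) [ 0.004 -0.008  0.214] turn(/90) [-0. -0. -0.]
top 142 plate [-8.0000e-03  5.4000e-02  6.1952e+01] pad nan
side 55 plate [ 1.7000e-02 -3.3900e-01  5.7231e+01] pad 70.45190795629381
  return _methods._mean(a, axis=axis, dtype=dtype,
  ret = ret.dtype.type(ret / rcount)
```

View pics/both4.png

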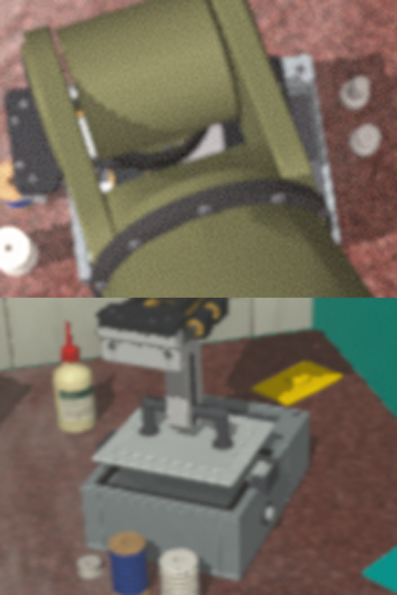

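The lid has risen 25 mm (99.7 against 74.8 mm closed) and is level to about 0.6°. It is clear of the box all round at crop px (95-275,400-490), still gripped, with the cover down and everything around the box in place. Handing in.

```bash
python3 -c "
from station import hand_in
print(hand_in())"
```

```text
the job is handed in; nothing more can be done
None
```

I pressed the well cover down level onto its seat, then pulled the lid free and handed the job in still holding it level, about 25 mm above its seat; the things around the box that stayed in view had not moved.

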